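Reset the pump's peak pointer and hold the valve-ball tray over the light plate

TASK

The dosing pump has tripped on overpressure and its valve ball is to be inspected: first turn the peak-pressure pointer knob on top of the pump fully back to its zero stop. Then pick up the white tray with the red ball by its blue fin, carry it without tipping it so that the ball stays in its shallow pocket untouched, and hold the tray level and still with the ball's pocket over the middle of the light plate, about 10 cm above it. Finish while still holding it there, and leave the other tray, bottles, jars and wrench where they are.

Things in the scene. Friction and masses are not known exactly. Their poses are not given: they have to be found in the camera images.
- peak_knob (a joint): Peak-pressure pointer knob on the flat top of the white dosing pump (pump 150 x 130 x 100 mm high, fixed to the table). Radians; 0 = fully home at the zero stop (pointer at the red tick), starts at 0.7 to 1.3. The value grows clockwise seen from above, so resetting means turning anticlockwise seen from above. Light friction (0.03 N m), no spring: stays where it is left.
- peak_knob_grip (a point): Point to grip on the knob's vertical axis; turns with the knob. The knob is a black upright bar 42 mm long (along this point's own x axis), 14 mm thick (along its y axis), its top 7 mm above this point; pinch it from above across the 14 mm. Below the bar a black disc of 44 mm diameter has its top 23 mm below this point; the white dial (92 mm diameter) has its top 31 mm, the pump's top deck 37 mm below this point. The red pointer points along -x of this point. z is up.
- pump: The white dosing pump with a blue stripe and a steel pump head (52 mm diameter, sticking out 38 mm) on its -x face; origin at the centre of its underside, x 150 mm, y 130 mm, 100 mm high; fixed.
- tray: White loose tray, 130 mm (x) x 90 mm (y) x 6 mm thick, about 0.16 kg (0.11 to 0.22); origin at the centre of its underside, z up. A blue upright fin in its middle to hold it by: 50 mm long along the tray's x, 12 mm thick along its y, top 48 mm above the underside. A ball pocket lies at x = +44 mm; a steel valve seat (22 mm diameter, 12 mm high) is fixed at x = -44 mm as a counterweight. The start places of this tray and the grey one may be swapped.
- tray_fin (a point): Point to grip in the middle of the blue fin of the white tray, 31 mm above the tray's underside (25 mm above its upper face, 17 mm below the fin's top); same axes as the tray: pinch across the 12 mm, along y.
- tray_pocket (a point): Centre of the pocket's floor on the white tray's upper face (6 mm above its underside, 44 mm along +x from its centre). The pocket is a ring rim 32 mm inside, 40 mm outside diameter and only 3 mm high; the ball rolls freely within it and jumps the rim if the tray is tipped far, jerked or knocked.
- ball_center (a point): Centre of the loose red valve ball, 24 mm diameter, 28 g, lying in the white tray's pocket.
- light_plate_top (a point): Centre of the lit top of the inspection light plate, a flat black box 120 x 120 x 20 mm with a bright 100 mm square on top, fixed to the table; this point is 20 mm above the table. z is up.
- spare_tray: Grey tray with black fin and a dark steel ball, same size and shape as the white one; leave alone. Origin at the centre of its underside.
- solvent_a: Clear bottle with blue cap, 72 mm diameter, 150 mm high; leave alone. Origin under its centre.
- solvent_b: Amber bottle with blue cap, 66 mm diameter, 130 mm high; leave alone. Origin under its centre.
- vial_jar: Clear jar with blue cap, 48 mm diameter, 60 mm high; leave alone. Origin under its centre.
- sample_jar: Amber jar with blue cap, 52 mm diameter, 70 mm high; leave alone. Origin under its centre.
- wrench: Steel wrench 130 mm long lying flat; leave alone. Origin at its underside.
- ball: The same red valve ball as a body; its origin lies on its surface and turns as it rolls (use the centre instead).
Mind the look-alikes: they are no part of the job. Of the things shaped like the part that bears light_plate_top, the black one is meant.

How it is judged (in metres and radians):
On the way, in this order (a step that is already met when the one before it is completed fails the run):
1. the peak pointer is back at its zero stop, the tray still on the table (value of joint peak_knob below 0.08 rad and height (world z) of tray below 0.01 m), for 0.2 s.
2. the tray is lifted clear of the table with the ball in its pocket (height (world z) of tray above 0.04 m and distance between ball_center and tray_pocket below 0.022 m and contact force between the fingers and tray above 1 N), for 0.2 s.
At the end, for the whole second after the job is handed in: Pointer knob within 0.08 rad of its zero stop; the white tray held in the fingers alone (not propped on the pump), level within 0.09 rad (5 degrees), still, its pocket within 25 mm of the light plate's centre seen from above and 70 to 130 mm above the plate's top, the red ball in the pocket (value of joint peak_knob below 0.08 rad and distance between ball_center and tray_pocket below 0.022 m and angle between tray's own z axis and vertical below 0.09 rad and horizontal distance between tray_pocket and light_plate_top below 0.025 m and z of tray_pocket in the frame of light_plate_top between 0.07 and 0.13 m and contact force between the fingers and tray above 1 N and contact force between pump and tray below 0.3 N and linear speed of tray below 0.02 m/s and angular speed of tray below 0.15 rad/s); the arm keeps its last pose, push and grip.
It fails at once if the red ball leaves its pocket (distance between ball_center and tray_pocket above 0.026 m).
It fails at once if the tray is tipped by more than 20 degrees (angle between tray's own z axis and vertical above 0.35 rad).
It fails at once if the robot touches the red ball (contact force between any of the arm, the fingers and ball above 0.3 N).
It fails at once if the other tray, a bottle, a jar or the wrench is shifted by more than 25 mm (distance of any of spare_tray, solvent_a, solvent_b, vial_jar, sample_jar, wrench from where it was at the start of the episode above 0.025 m).
It also fails if it takes over 70 s, if anything falls off the work surface, if the arm or the gripper's body presses on something with over 40 N, if the wrist force passes 120 N, or if a joint passes its speed limit or range.

ROBOT

A 7-joint arm with a two-finger parallel gripper is mounted at the origin on the work surface. World frame = base frame: x ahead of the robot, y to its left, z up, the work surface at z = 0. Lengths are in mm, angles in rad, forces in N, time in s.
With the tool pointing down it reaches from about 400 to 900 mm from the base axis. Payload 5.6 kg.
Tool frame: the origin (TCP) lies midway between the tips of the shut fingers; the grasp point (between the pads) lies 19 mm behind it; x points along the fingers, y is the direction in which the jaws open and shut, and the axes are right-handed (so a half turn about x gives the same grasp; the last joint's range is limited). The gripper opens to 92 mm and grips with 3 to 60 N. Pads are 20 mm wide; open, the fingers measure 128 mm over their backs; the gripper's body (75 mm by 189 mm) begins 69 mm behind the grasp point.
Start: joints at [1.156, 0.468, -0.012, 1.603, 0.006, 1.071, -0.056], TCP at [236.1, -605.612, 214.592] pointing down, gripper open.
Joint ranges: [-2.53, 2.53], [-0.31, 2.02], [-1.57, 1.55], [0.28, 2.44], [-1.29, 4.43], [0.15, 1.84], [-2.92, 2.92]. Speed limits (rad/s): [2.57, 2.57, 3.14, 3.14, 3.14, 3.14, 3.14].

INTERFACE

Orientations are given as a rotation vector (axis times angle).
In Python, from cell import robot, grip, kin, viewer gives the robot as it stands. Calls block until the motion is done:
- robot.movep(position, orientation): joint-space move of the TCP to a pose.
- robot.servo_line(position, feed=150, rotation=None): straight line of the TCP; rotation=None keeps the orientation; feed is the mean speed in mm/s.
- robot.goto_joints(angles): joint-space move.
- grip(opening, newtons=None): opening from 0.0 (shut) to 1.0 (fully open); newtons is the grip in N (None keeps the last); returns when the fingers have stopped.
- robot.hold(seconds).
- kin.ik(position, orientation): joint angles nearest the present ones, or None.
- robot.observe(): the state.
- viewer.read_camera(name): name is "scene" or "top"; returns the picture (384x512x3 uint8, red, green, blue); there is no depth.
- viewer.camera_info(name): a dict with "camera_matrix" (3x3 intrinsics, pixels), "k1" (the pictures are not rectified: a ray, as slopes to the right and down, at radius r is drawn at 1 + k1 r^2 times it, then the intrinsics apply), "R" (3x3) and "t" (3): a world point X has camera coordinates R X + t. Camera axes: x right, y down, z forward; pixel columns grow to the right and rows downward; lengths in mm; the calibration is good to about 2 mm. A picture is of the moment at which its call begins. camera_info takes no time and is no camera call.
A pose or a line that the arm cannot do raises robot.IKError and nothing moves.
- robot.job_done(): hands the job in, once; it reports no verdict.
Trained networks look in the newest picture that a camera, given by its name, has taken for a name from the list of things; names that differ only in an ending like _2 or _b are one class to them, and where a whole thing is asked for, a point or a joint stands for the part that bears it (a point fixed in the world has none). Each returns a list of dicts, best first, with "confidence" (0 to 1); they miss things now and then, are a little off and sometimes report something else, mostly with a low value. They report only what shows in the picture. A call takes as long as a camera call. They do not tell look-alikes from the thing itself.
- viewer.silhouettes(name, camera): "mask" (384x512 bool, what is visible of it).
- viewer.pinpoint(name, camera): "at" ([x, y, z] in mm, in the coordinates of the camera as it stood for that picture, good to about 4 mm: a listed point, or the origin of a listed thing).
The state is a dict: "t": time; "joints": joint angles; "joint_velocities": joint speeds; "joint_torque": joint torques, N m; "tcp_pos": TCP position; "tcp_rot": TCP orientation; "contact_force": force on the tool from outside, world axes, zero at the start; "wrist_torque": the same for the moment, N m; "grip_width": opening from 0.0 (shut) to 1.0 (fully open).
Only numpy, scipy, OpenCV 4.12 (cv2) and the standard library are available. Lean on these libraries where they do the work, as an engineer would, in place of code of your own. Each camera call takes 0.05 s, during which the arm holds its last target. There are 200 camera calls.

## Working session

There is one attempt and no reset: what is moved stays moved. The work goes in short steps, each a Python script; the robot and the scene stay as the last script left them, time stands still between calls to the robot, and variables do not carry over. Pictures are saved under pics/ and viewed, about 8 in all and at most 12, crops included, and the job is handed in when it is done.

```bash
ls; mkdir -p pics
cat > h.py <<'E'
import numpy as np, cv2
from cell import robot, grip, kin, viewer
from scipy.spatial.transform import Rotation as R
def world(p,cam):
    i=viewer.camera_info(cam); return np.array(i["R"]).T@(np.array(p)-np.array(i["t"]))
def px(X,cam):
    i=viewer.camera_info(cam); c=np.array(i["R"])@np.array(X)+np.array(i["t"]); s=c[:2]/c[2]; s=s*(1+i["k1"]*(s@s)); K=np.array(i["camera_matrix"]); return (K@[s[0],s[1],1])[:2]
def unpx(uv,z,cam):
    i=viewer.camera_info(cam); K=np.array(i["camera_matrix"]); k=i["k1"]
    d=np.linalg.solve(K,[uv[0],uv[1],1])[:2]; s=d.copy()
    for _ in range(30): s=d/(1+k*(s@s))
    r=np.array(i["R"]).T@np.array([s[0],s[1],1]); o=-np.array(i["R"]).T@np.array(i["t"])
    return o+r*(z-o[2])/r[2]
def save(cam,name):
    im=viewer.read_camera(cam); cv2.imwrite("pics/"+name,im[:,:,::-1]); return im
def rot(yaw): # tool down, jaw axis (y) at world yaw angle
    y=np.array([np.cos(yaw),np.sin(yaw),0]); x=np.array([0,0,-1.]); return R.from_matrix(np.c_[x,y,np.cross(x,y)]).as_rotvec()
E
python3 - <<'E'
from h import *
np.set_printoptions(precision=1,suppress=True)
a=save("top","top0.png");b=save("scene","sc0.png")
cv2.imwrite("pics/both0.png",np.vstack([a,b])[:,:,::-1][:, :])
for c in ["top","scene"]:
    i=viewer.camera_info(c); print(c,-np.array(i["R"]).T@np.array(i["t"]),i["camera_matrix"][0][0],i["k1"])
    for n in ["peak_knob_grip","pump","tray","tray_fin","tray_pocket","ball_center","light_plate_top","spare_tray","solvent_a","vial_jar","sample_jar","wrench"]:
        print(n,[(round(d["confidence"],2),world(d["at"],c)) for d in viewer.pinpoint(n,c)][:4])
o=robot.observe();print(o["t"],o["tcp_rot"],R.from_rotvec(o["tcp_rot"]).as_matrix())
E
```

```text
pics
top [ 245.2 -109.5 1331.3] 422.1857459496147 0.02807819635350236
peak_knob_grip [(0.5, array([540.7, 348.7, 140.1]))]
pump [(0.91, array([544.2, 350.4,  -0.4])), (0.21, array([ 554.1, -382.6,   30.6]))]
tray [(0.56, array([ 555.6, -377.4,   -2.9]))]
tray_fin [(0.83, array([ 552. , -383.5,   34.8]))]
tray_pocket [(0.95, array([ 594.9, -395.8,    5.6]))]
ball_center [(0.61, array([ 601.9, -392.9,   13.4])), (0.15, array([ 727.6, -342.5,   -0.8]))]
light_plate_top [(0.94, array([329.6, 208.4,  21. ])), (0.8, array([495.3,  63.5,  23. ])), (0.78, array([207.3, 380.2,  20.7])), (0.59, array([ 286.7, -187.2,   21.3]))]
spare_tray [(0.68, array([ 597.2, -393. ,   16. ])), (0.58, array([ 498.2, -196.3,    4. ]))]
solvent_a [(0.87, array([ 417.8, -554.7,   -3.1])), (0.82, array([ 590.1, -543.9,    1.5]))]
vial_jar [(0.74, array([ 730.2, -342. ,   -0. ]))]
sample_jar [(0.82, array([732.4, 319.8,   1. ]))]
wrench [(0.73, array([ 727. , -110.8,   -4. ]))]
scene [1152.1  515.9 1529.3] 446.5513124402744 -0.1544180476960098
peak_knob_grip [(0.54, array([546.9, 340.9, 136.9])), (0.2, array([ 72
[... 199 characters left out ...]
, -403.1,    4.8]))]
ball_center [(0.46, array([ 597.3, -403.2,   21.3]))]
light_plate_top [(0.92, array([328.4, 208.6,  18.5])), (0.85, array([ 287.5, -191.9,   20.5])), (0.84, array([499.9,  63.3,  22.2])), (0.61, array([206. , 371.3,  22.4]))]
spare_tray [(0.6, array([ 496. , -204.5,   -1.2]))]
solvent_a [(0.88, array([ 584.8, -554.5,    2.6])), (0.74, array([ 598.8, -402.6,   17.3])), (0.71, array([ 422.4, -556.8,    1. ])), (0.71, array([ 728.7, -117.4,    0.6]))]
vial_jar []
sample_jar [(0.6, array([727.3, 311.6,  -2.9]))]
wrench [(0.74, array([ 726. , -115.6,    1.2])), (0.48, array([ 721.8, -348.1,    1.3]))]
1.3 [ 2.   0.4 -2. ] [[-0.   0.4 -0.9]
 [-0.  -0.9 -0.4]
 [-1.   0.   0. ]]
```

View pics/top0.png

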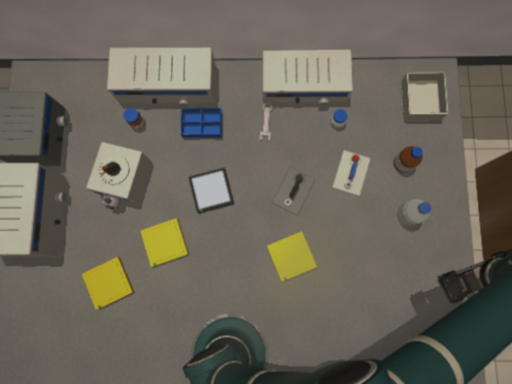

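View pics/sc0.png

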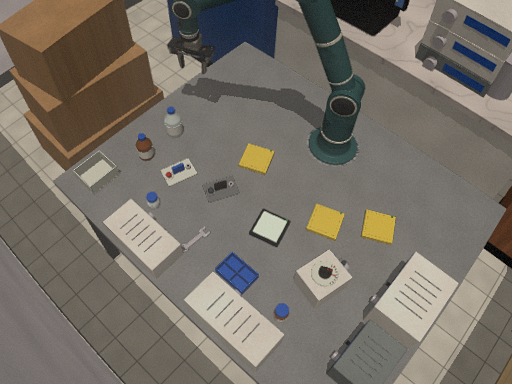

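The top view shows the black plate at about (211,190), the white tray at (351,172) with the red ball at its upper end (355,158), and the pump at (114,170) with its head at (110,200). I'll zoom in on the knob and tray.

Run:
```python
import cv2,numpy as np
a=cv2.imread("pics/top0.png");b=cv2.imread("pics/sc0.png")
f=lambda i,x,y:cv2.resize(i[y:y+64,x:x+64],(390,290) if 0 else (300,300),interpolation=cv2.INTER_CUBIC)
cv2.imwrite("pics/z0.png",np.vstack([np.hstack([f(a,84,138),f(a,320,142)]),np.hstack([f(b,293,242),f(b,148,142)])]))
```

```text
(no output)
```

View pics/z0.png

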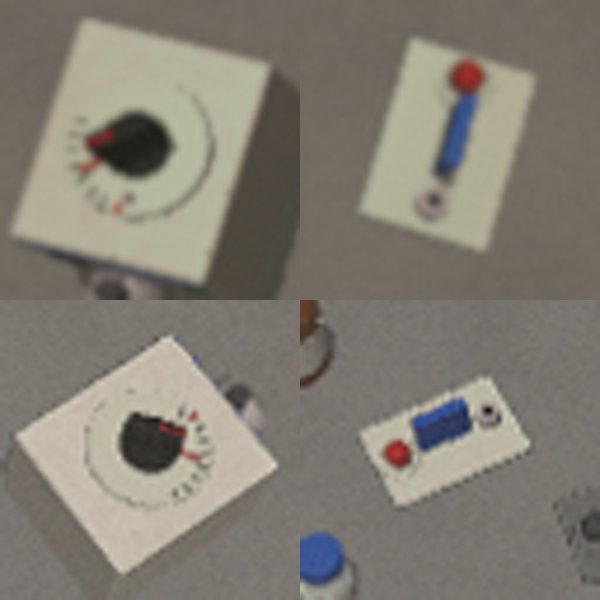

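Run:
```python
from h import *
np.set_printoptions(precision=1,suppress=True)
M={}
def top(poly_mask): pass
for c in ["top","scene"]:
    viewer.read_camera(c)
    for n,z in [("pump",100),("tray",6),("light_plate_top",20),("spare_tray",6),("peak_knob",140)]:
        for d in viewer.silhouettes(n,c)[:4]:
            m=d["mask"].astype(np.uint8); cs,_=cv2.findContours(m,cv2.RETR_EXTERNAL,cv2.CHAIN_APPROX_NONE)
            k=max(cs,key=cv2.contourArea)[:,0]; W=np.array([unpx(p,z,c)[:2] for p in k.astype(float)],np.float32)
            r=cv2.minAreaRect(W); print(c,n,round(d["confidence"],2),m.sum(),np.array(r[0]),np.array(r[1]),round(r[2],1))
```

```text
top pump 0.76 2798 [517.7 336.3] [160.2 192.3] 76.4
top pump 0.28 563 [ 574.6 -530.8] [64.3 96. ] 44.3
top tray 0.9 1063 [ 554.9 -381.4] [ 93.1 131.9] 71.6
top tray 0.75 268 [ 736.5 -347.6] [55.6 62.4] 88.5
top light_plate_top 0.96 1437 [495.2  66.3] [124.  121.1] 15.5
top light_plate_top 0.81 1619 [ 285.9 -186.5] [125.9 123.5] 21.3
top light_plate_top 0.67 1551 [329.4 207.3] [120.8 123.9] 18.7
top light_plate_top 0.64 1603 [208.2 374.8] [117.2 127.1] 23.5
top spare_tray 0.57 1135 [ 497. -197.] [ 92.1 135.1] 63.0
top peak_knob 0.62 653 [ 407.  -525.5] [66.9 94.7] 18.5
top peak_knob 0.45 164 [536.1 339.6] [40.7 40.2] 47.5
scene pump 0.6 1967 [554.2 350.4] [142.3 192.4] 76.6
scene tray 0.88 605 [ 556.4 -386.5] [ 99.8 139.3] 73.5
scene light_plate_top 0.9 695 [ 292.8 -185.6] [128.6 121.8] 20.8
scene light_plate_top 0.81 869 [335.2 207.1] [128.3 118.4] 18.4
scene light_plate_top 0.64 940 [500.3  65.8] [128.4 123. ] 15.3
scene light_plate_top 0.6 940 [215.4 374. ] [133.3 126.8] 24.7
scene spare_tray 0.72 583 [ 497.9 -197.9] [ 94.  129.4] 62.8
scene peak_knob 0.69 108 [555.  350.7] [32.  44.1] 42.0
```

Run:
```python
from h import *
np.set_printoptions(precision=1,suppress=True)
s=64/300; off={"top":(84,138),"scene":(293,242)}
P=lambda c,u,v,z:unpx([off[c][0]+(u+.5)*s-.5,off[c][1]+(v+.5)*s-.5],z,c)
dk={"top":[(82,18),(270,65),(205,285),(12,235)],"scene":[(17,137),(170,36),(277,165),(122,273)]}
for c in dk:
    W=np.array([P(c,u,v,100)[:2] for u,v in dk[c]]);print(c,W.tolist(),W.mean(0),[np.hypot(*(W[i]-W[i-1])) for i in range(4)])
print("tick",P("top",118,208,106)[:2],P("scene",194,115,106)[:2])
print("ptr top",P("top",103,136,144)[:2],P("scene",175,130,144)[:2])
print("ptr low",P("top",89,165,108)[:2],P("scene",192,157,108)[:2])
# rectified views
for nm,(cx,cy),z in [("knob",(545,347),144),("dial",(545,347),107)]:
    out=[]
    for c in ["top","scene"]:
        im=cv2.imread({"top":"pics/top0.png","scene":"pics/sc0.png"}[c])
        g=np.linspace(60,-60,360); mp=np.array([[px([cx+gx,cy+gy,z],c) for gy in g] for gx in g],np.float32)
        o=cv2.remap(im,mp,None,cv2.INTER_CUBIC); cv2.circle(o,(180,180),2,(0,255,0),-1); out.append(o)
    cv2.imwrite(f"pics/r_{nm}.png",np.hstack(out))
cv2.imwrite("pics/r.png",cv2.resize(np.vstack([cv2.imread("pics/r_knob.png"),cv2.imread("pics/r_dial.png")]),(600,600)))
```

```text
top [[629.2671416244121, 390.5800296010473], [597.7043050455806, 267.46753833791126], [453.87729259379364, 301.3884344015937], [486.22661719349924, 425.51056307963245]] [541.8 346.2] [np.float64(147.2437903565687), np.float64(127.09405240969292), np.float64(147.77292275843234), np.float64(128.26839684670858)]
scene [[600.977460362324, 267.13740965835035], [460.45129131553347, 301.53911029304555], [490.07966828653866, 422.9269741673762], [630.8191436984305, 388.0306592159592]] [545.6 344.9] [np.float64(124.52190109748062), np.float64(144.67577956771595), np.float64(124.95140742668336), np.float64(145.00121632732257)]
tick [502.4 357.2] [502.3 354.2]
ptr top [539.9 354.8] [538.  355.2]
ptr low [529.9 376.6] [530.5 373.1]Traceback (most recent call last):
  File "<stdin>", line 16, in <module>
  File "h.py", line 7, in px
    i=viewer.camera_info(cam); c=np.array(i["R"])@np.array(X)+np.array(i["t"]); s=c[:2]/c[2]; s=s*(1+i["k1"]*(s@s)); K=np.array(i["camera_matrix"]); return (K@[s[0],s[1],1])[:2]
ValueError: time passes only in moves, steps and waits
```

Run:
```python
from h import *
np.set_printoptions(precision=2,suppress=True)
c=[544,345.6]; d=np.pi/180
for base in (26,206,-154):
    print(base,[kin.ik([*c,z],rot((base+a)*d)) for z,a in ((240,0),(121,0),(121,65))])
o=robot.observe()
robot.servo_line([*np.array(o["tcp_pos"])[:2],300],feed=150)
q=[kin.ik([*c,240],rot(b*d)) for b in (26,206)]
print(q)
# prefer branch leaving room in j7
```

```text
26 [array([ 0.02,  0.64, -0.96,  1.55,  0.54,  1.24, -0.58]), array([ 0.08,  0.87, -1.09,  1.64,  0.83,  1.16, -0.77]), array([ 0.07,  0.86, -1.08,  1.64,  0.82,  1.15,  0.37])]
206 [array([ 0.16,  0.85, -1.33,  1.54,  0.83,  1.41,  2.37]), array([ 0.16,  1.05, -1.33,  1.64,  1.05,  1.33,  2.25]), array([-0.09,  0.71, -0.77,  1.65,  0.56,  1.02, -2.6 ])]
-154 [array([ 0.16,  0.85, -1.33,  1.54,  0.83,  1.41,  2.37]), array([ 0.16,  1.05, -1.33,  1.64,  1.05,  1.33,  2.25]), array([-0.09,  0.71, -0.77,  1.65,  0.56,  1.02, -2.6 ])]
[array([-0.  ,  0.62, -0.92,  1.55,  0.51,  1.23, -0.55]), array([ 0.16,  0.85, -1.33,  1.54,  0.83,  1.41,  2.37])]
```

Run:
```python
from h import *
np.set_printoptions(precision=2,suppress=True)
c=[544,345.6]; d=np.pi/180
q=np.array(robot.observe()["joints"]); q[0]=-0.52; q[2]=0; robot.goto_joints(q)
q=kin.ik([*c,240],rot(26*d)); print(q); 
assert abs(q[2])<.7
robot.goto_joints(q)
im=save("top","top1.png"); 
cv2.imwrite("pics/z1.png",cv2.resize(im[120:220,60:180,::-1],(600,500),interpolation=cv2.INTER_CUBIC))
robot.servo_line([*c,121],feed=80)
o=robot.observe(); print(o["t"],o["joints"],o["contact_force"],o["wrist_torque"],o["tcp_pos"])
grip(0.0,12)
o=robot.observe(); print(o["t"],o["grip_width"]*92,o["contact_force"],o["wrist_torque"])
```

```text
[-0.6   0.44 -0.02  1.59  0.01  1.12 -0.17]
8.1 [-0.6   0.56 -0.02  1.69  0.02  0.89 -0.18] [ 0.44 -0.06  0.72] [-0.02 -0.11  0.01] [544.31 345.83 121.58]
9.2583 13.889811806219793 [ 1.06  0.27 -0.29] [ 0.13 -0.32  0.  ]
```

Run:
```python
from h import *
np.set_printoptions(precision=2,suppress=True)
o=robot.observe(); p=np.array(o["tcp_pos"]); c=[544,345.6,121]; d=np.pi/180
t0=o["wrist_torque"][2]
for a in [10,20,30,38,42,45,48,51,54,57,60,63,66]:
    robot.movep(c,rot((26+a)*d)); robot.hold(.1)
    o=robot.observe(); y=R.from_rotvec(o["tcp_rot"]).as_matrix()[:,1]
    print(a,round(o["t"],2),np.degrees(np.arctan2(y[1],y[0])).round(1),o["contact_force"],o["wrist_torque"],round(o["grip_width"]*92,1))
    if abs(o["wrist_torque"][2]-t0)>0.2: break
```

```text
10 9.63 35.8 [ 1.98  1.06 -1.75] [ 0.25 -0.49  0.08] 14.1
20 10.01 45.8 [ 1.82  1.2  -1.2 ] [ 0.37 -0.67  0.  ] 13.9
30 10.38 55.8 [ 2.93  2.02 -1.96] [ 0.48 -0.83 -0.06] 14.1
38 10.73 63.8 [ 3.88  1.78 -3.39] [ 0.55 -1.   -0.02] 13.7
42 11.08 67.9 [ 3.8   3.08 -3.4 ] [ 0.68 -1.17  0.01] 13.9
45 11.43 70.9 [ 4.74  1.91 -3.15] [ 0.66 -1.14  0.07] 13.9
48 11.78 73.9 [ 4.46  2.33 -3.79] [ 0.69 -1.21  0.03] 14.0
51 12.13 76.8 [ 4.13  2.38 -2.69] [ 0.76 -1.15 -0.21] 14.2
```

Run:
```python
from h import *
np.set_printoptions(precision=2,suppress=True)
c=[544,345.6,121]; d=np.pi/180
for a in [53,55]:
    robot.movep(c,rot((26+a)*d)); robot.hold(.1)
    o=robot.observe(); print(a,round(o["t"],2),o["contact_force"],o["wrist_torque"],round(o["grip_width"]*92,1))
robot.hold(.4)
grip(0.6); robot.servo_line([*c[:2],240],feed=120)
q=np.array(robot.observe()["joints"]); q[0]+=0.75; robot.goto_joints(q)
print(robot.observe()["tcp_pos"],robot.observe()["t"])
im=save("top","top2.png"); im2=save("scene","sc2.png")
f=lambda i,x,y:cv2.resize(i[y:y+64,x:x+64,::-1],(390,390),interpolation=cv2.INTER_CUBIC)
cv2.imwrite("pics/z2.png",np.hstack([f(im,84,138),f(im2,293,242)]))
```

```text
53 12.48 [ 3.42  3.8  -2.7 ] [ 0.74 -1.12 -0.33] 14.7
55 12.83 [ 4.59  3.21 -3.34] [ 0.8  -1.11 -0.37] 15.2
[ 633.35 -115.92  239.07] 16.8333
```

View pics/z2.png

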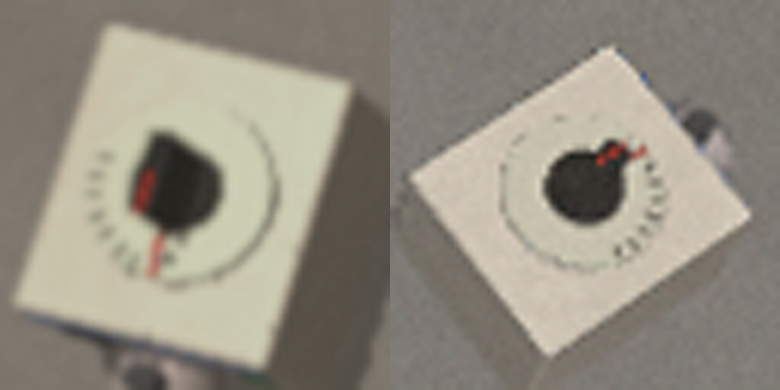

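The pointer now sits on the red tick, (155,250) in the left crop, and the torque shows it is against the stop. Next is the tray: I'll re-measure, hover above it and check.

Run:
```python
from h import *
np.set_printoptions(precision=1,suppress=True)
d=np.pi/180
for c in ["top","scene"]:
    im=viewer.read_camera(c)
    for n in ["tray_fin","tray_pocket","tray","light_plate_top"]:
        print(c,n,[(round(e["confidence"],2),world(e["at"],c)) for e in viewer.pinpoint(n,c)][:4])
    # blue fin pixels near the tray -> centroid at mid-height of the fin
    hsv=cv2.cvtColor(im,cv2.COLOR_RGB2HSV); m=cv2.inRange(hsv,(100,110,40),(130,255,255))
    u,v=px([553,-384.5,30],c); w=np.zeros_like(m); cv2.circle(w,(int(u),int(v)),20,255,-1); m&=w
    ys,xs=np.nonzero(m); W=np.array([unpx([x,y],40,c)[:2] for x,y in zip(xs.astype(float),ys.astype(float))],np.float32)
    r=cv2.minAreaRect(W); print(c,"blue",len(xs),W.mean(0),r)
c=[553.5,-384.5]
q=np.array(robot.observe()["joints"]); q[0]=0.55; q[6]+=0; robot.goto_joints(q)
for y in (72.5,-107.5):
    print(kin.ik([*c,150],rot(y*d)),kin.ik([455.5,78,126],rot(y*d)))
```

```text
top tray_fin [(0.65, array([ 552.1, -382.8,   34. ])), (0.17, array([ 595.5, -392.4,    2.3]))]
top tray_pocket [(0.74, array([ 593. , -395.6,    3.5]))]
top tray [(0.95, array([ 555.2, -378.9,   -3.5]))]
top light_plate_top [(0.66, array([329.3, 211.3,  21. ])), (0.66, array([209.8, 381.6,  22.2])), (0.62, array([ 283.2, -185.7,   21. ])), (0.55, array([496.1,  63.6,  19.1]))]
top blue 42 [ 555.  -382.4] ((555.158447265625, -382.2923583984375), (8.916807174682617, 44.85002899169922), 72.5698013305664)
scene tray_fin [(0.81, array([ 552. , -381.9,   33.7])), (0.29, array([499.2,  64.9,  26.1])), (0.23, array([ 600. , -400.1,    5.6]))]
scene tray_pocket [(0.73, array([ 600.7, -399.6,    3.4]))]
scene tray [(0.89, array([ 556.3, -383.8,   -1.4]))]
scene light_plate_top [(0.92, array([ 289.9, -192.9,   22. ])), (0.79, array([497.8,  62.5,  24.8])), (0.62, array([207.2, 374. ,  20.1])), (0.6, array([331. , 206.1,  15.7]))]
scene blue 74 [ 557.9 -379.8] ((557.782958984375, -379.633544921875), (31.348609924316406, 49.0827751159668), 71.05191802978516)
[ 0.8  0.6 -0.4  1.6  0.3  1.   1.6] [ 0.3  0.4 -0.6  2.1  0.3  0.8  0.8]
[ 0.4  0.6  0.2  1.6 -0.2  1.  -1.2] [-0.2  0.3 -0.   2.1  0.   0.7 -2.1]
```

Run:
```python
from h import *
np.set_printoptions(precision=2,suppress=True)
d=np.pi/180; c=[554.5,-382.5]; r=rot(72.5*d)
robot.movep([*c,160],r); grip(0.45)
robot.servo_line([*c,70],feed=80); robot.servo_line([*c,12.5],feed=40)
o=robot.observe(); print(o["t"],o["tcp_pos"],o["contact_force"],o["grip_width"]*92,o["joints"])
a=save("top","top3.png"); b=save("scene","sc3.png")
f=lambda i,x,y:cv2.resize(i[y:y+70,x:x+70,::-1],(390,390),interpolation=cv2.INTER_CUBIC)
cv2.imwrite("pics/z3.png",np.hstack([f(a,315,137),f(b,145,137)]))
```

```text
22.2167 [ 554.68 -382.63   12.8 ] [ 0.02 -1.    0.53] 41.536565257235594 [ 0.78  0.78 -0.33  1.63  0.32  0.78  1.58]
```

View pics/z3.png

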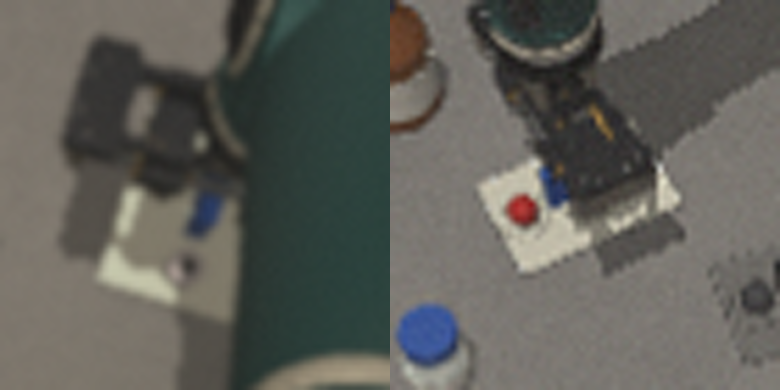

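The fin is between the fingers with no contact, and the ball (520,208 in the right crop) is clear of them. I'll close in stages and lift gently.

Run:
```python
from h import *
np.set_printoptions(precision=2,suppress=True)
c=[554.5,-382.5]
for w,n in [(24,6),(18,6),(15,6),(13,6),(0,8),(0,25)]:
    grip(w/92,n); o=robot.observe(); print(w,round(o["t"],2),round(o["grip_width"]*92,1),o["contact_force"],o["wrist_torque"])
robot.servo_line([*c,60],feed=30); robot.servo_line([*c,126],feed=40); robot.hold(.3)
o=robot.observe(); print(o["t"],o["tcp_pos"],o["grip_width"]*92,o["contact_force"],o["wrist_torque"])
b=save("scene","sc4.png"); save("top","top4.png")
for n in ["ball_center","tray_pocket","tray_fin"]:
    viewer; print(n,[(round(e["confidence"],2),world(e["at"],"scene")) for e in viewer.pinpoint(n,"scene")][:2])
cv2.imwrite("pics/z4.png",cv2.resize(b[110:220,120:260,::-1],(700,550),interpolation=cv2.INTER_CUBIC))
```

```text
24 22.77 24.0 [ 0.52 -0.5   0.44] [ 0.04 -0.16  0.  ]
18 23.07 17.8 [-0.13 -0.44 -0.36] [-0.04 -0.13 -0.05]
15 23.32 15.0 [-1.43 -0.46  0.8 ] [ 0.   -0.17 -0.04]
13 23.57 13.2 [-0.55 -1.79 -0.65] [-0.15 -0.07  0.02]
0 23.78 12.3 [-0.8  -1.51 -0.23] [-0.21 -0.07 -0.04]
0 24.0 11.9 [-0.59 -2.65 -0.77] [-0.19 -0.03  0.01]
27.8333 [ 554.47 -382.47  125.9 ] 11.647197390817123 [ 0.89 -0.35 -2.38] [ 0.02 -0.16  0.06]
ball_center [(0.41, array([ 598.97, -401.23,  129.34]))]
tray_pocket [(0.68, array([ 597.1 , -401.23,  122.03]))]
tray_fin [(0.65, array([ 553.06, -382.97,  144.7 ])), (0.63, array([ 600.79, -402.29,  131.42]))]
```

View pics/z4.png

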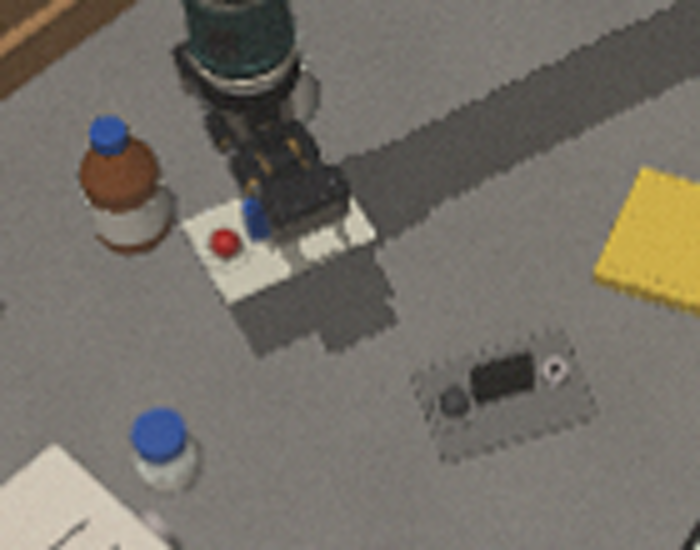

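The tray is lifted and level, and the ball is in its pocket at (226,243). Now I'll carry it slowly.

Run:
```python
from h import *
np.set_printoptions(precision=2,suppress=True)
robot.servo_line([455.3,78.8,126],feed=60); robot.hold(.5)
o=robot.observe(); print(o["t"],o["tcp_pos"],o["grip_width"]*92,o["contact_force"],o["wrist_torque"])
ims=[]
for c in ["scene","top"]:
    im=save(c,f"{c}5.png"); u,v=map(int,px([480,65,110],c)); ims.append(cv2.resize(im[max(v-50,0):v+50,u-50:u+50,::-1],(390,390),interpolation=cv2.INTER_CUBIC))
    for n in ["ball_center","tray_pocket","tray","tray_fin"]:
        print(c,n,[(round(e["confidence"],2),world(e["at"],c)) for e in viewer.pinpoint(n,c)][:2])
cv2.imwrite("pics/z5.png",np.hstack(ims))
```

```text
36.6 [455.3   78.81 126.  ] 11.709844494209776 [-0.27  0.13 -1.79] [-0.01 -0.16 -0.01]
scene ball_center [(0.43, array([501.56,  58.95, 130.91]))]
scene tray_pocket [(0.72, array([ 421.12, -560.02,   -1.11]))]
scene tray [(0.78, array([454.71,  75.09, 112.22]))]
scene tray_fin [(0.79, array([454.  ,  76.31, 140.08]))]
top ball_center [(0.74, array([ 729.17, -109.02,   -5.13]))]
top tray_pocket [(0.5, array([493.18,  71.61, 118.48])), (0.5, array([730.67, 320.84,   0.95]))]
top tray [(0.46, array([455.24,  81.29, 109.15]))]
top tray_fin [(0.43, array([452.36,  80.  , 143.16]))]
```

View pics/z5.png

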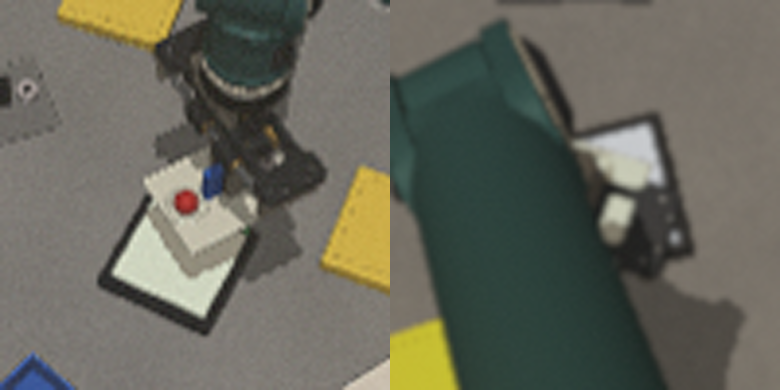

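The red ball (186,202 in the left crop) is in its pocket, and the tray is level over the black plate. The estimates put the pocket within about 8 mm of the plate's centre and 100 mm above it, so I'm handing in.

Run:
```python
from h import *
robot.hold(.5); robot.job_done(); print(robot.observe()["t"])
```

```text
the job is handed in; nothing more can be done
the job is handed in; nothing more can be done
```

The job is handed in, with the arm still holding the white tray over the black light plate. My checks passed, apart from the detector misses in the last item. No verdict was reported.

- **Knob:** I turned it about 50° anticlockwise until the torque rose at the stop. The camera then showed the pointer on the red tick.
- **Pick and carry:** I gripped the fin at 25 N, lifted the tray slowly and carried it in a straight line without turning it. The last picture shows the tray level with the red ball in its pocket. I touched nothing else on the way.
- **Final position:** By the arm's position the pocket is within a few mm of the plate's centre and about 100 mm above its top. The clock read 36.6 s of the 70 s allowed at the last check.
- **Where checks disagreed:** At the end the scene camera placed the ball at (502, 59) mm and the top camera placed the pocket at (493, 72) mm. The plate's centre is about (497, 64) mm, so both are within 9 mm, inside the 25 mm limit. In the same check, the scene camera's pocket detection and the top camera's ball detection were clearly false, so I ignored them. The top view was partly blocked by the arm.

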